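Put the calibration weights back in their blocks

ROBOT

A 6-joint arm with a two-finger parallel gripper is mounted at the origin on a cart in front of the work surface, level with it; the furniture and walls round the work are solid. World frame = base frame: x ahead of the robot, y to its left, z up, the work surface at z = 0. Lengths are in mm, angles in degrees, forces in N, time in s.
With the tool pointing down it reaches from about 350 to 850 mm from the base axis. Payload 8.1 kg.
Tool frame: the origin (TCP) lies at the very end of the fingers, on their centre line; the grasp point (between the pads) lies 19 mm behind it (r.grip_point_offset is the distance from the TCP to the grasp point, in mm); z points along the fingers, y is the line along which they close (so a half turn about z gives the same grasp; the last joint's range is limited). The gripper opens to 85 mm and grips with 20 to 120 N. Pads are 22 mm wide; open, the fingers measure 114 mm over their backs; the gripper's body (76 mm by 85 mm) begins 54 mm behind the grasp point. The pads swing forward as they close: fully open they stand 13 mm farther back than shut.
Start: joints at [-72.674, 7.471, 85.268, -0, 87.261, -4.893], TCP at [226.912, -555.443, 231.292] pointing down, gripper open.
Joint ranges: [-169.43, 169.43], [-51.17, 129.36], [1.28, 143.12], [-76.62, 256.62], [0, 156.53], [-152.29, 152.29]. Speed limits (degrees/s): [136.94, 136.94, 159.86, 180, 180, 180].

INTERFACE

Orientations are given as [roll, pitch, yaw] about the fixed x, y, z axes, in that order (R = Rz(yaw) Ry(pitch) Rx(roll)).
In Python, from bench import status, eyes, r gives the robot as it stands.
- The arm moves only by the shell command python3 -m handwheel 'ROWS' [FORCE]. ROWS is a JSON object whose one key "series" holds a list that holds one entry, the list of rows, each a list of 7 numbers: the shift along the tool's x, y, z in cm, then the turn, a rotation vector about the tool's x, y, z in rad, then the opening, from 0 (shut) to 1 (fully open). In form: {"series": [[[tx, ty, tz, rx, ry, rz, claw], ...]]}. A call has 1 to 12 rows; each row is the pose to reach, as a shift and turn from the pose commanded when the call began, along the tool's axes at that moment; what a row does not reach only later rows make up. A row lasts 1/8 s, in which the tool goes at most 62.5 mm and 10.7 degrees, less where a joint would pass 70% of its speed; a pose out of reach is approached as far as the arm can. A call with a gripper value outside its range is refused whole. The fingers move at their own pace and stop on an object; FORCE is the grip in N (left out, the last holds). Time passes only in rows, so rows that repeat a pose let the fingers close. It gives the time, the measured TCP pose, the force, the opening and the grip force at its end, in the units of the state.
- status.sense(): the state, without advancing time (a new reading comes with each control period).
- eyes.snapshot(name): name is "scene" or "top"; returns a dict with "img" (384x512x3 uint8, red, green, blue), "mtx" (3x3 intrinsics, pixels), "R" (3x3) and "t" (3): a world point X has camera coordinates R X + t. Camera axes: x right, y down, z forward; pixel columns grow to the right and rows downward; lengths in mm; the calibration is good to about 2 mm. A picture is of the moment at which its call begins. There is no depth.
- r.hand_in(): hands the job in; it is judged then, once.
The state is a dict: "time": time; "joint_pos": joint angles; "qd": joint speeds; "joint_efforts": joint torques, N m; "tool_pos": TCP position; "tcp_rot": TCP orientation; "ft_force": force on the tool from outside, world axes, zero at the start; "wrist_torque": the same for the moment, N m; "finger_gap": finger opening in mm; "grip_force": force on a finger pad.
Only numpy, scipy, OpenCV 4.12 (cv2) and the standard library are available. Lean on these libraries where they do the work, as an engineer would, in place of code of your own. Each camera call takes 0.05 s, during which the arm holds its last target. There are 200 camera calls.

TASK

The balance check is finished: put the four steel calibration weights away, each upright and fully down in the wooden block whose recess belongs to its size (largest weight in the largest recess, and so on down to the smallest). Set them down rather than dropping them, and leave the rubber stopper and the amber vial standing where they are.

Things in the scene. Friction and masses are not known exactly. Their poses are not given: they have to be found in the camera images.
- weight_500g: loose polished steel calibration weight of about 500 g: upright cylinder 44 mm in diameter and 36 mm high, with a gripping knob on top (narrow neck, then a round head 20 mm in diameter and 7.5 mm thick whose top is 52 mm above the underside). Origin: centre of the underside; z: up its axis. Stands on the worktop at the start; can be gripped by the knob head from above
- weight_200g: loose polished steel calibration weight of about 200 g: upright cylinder 34 mm in diameter and 25 mm high, with a gripping knob on top (narrow neck, then a round head 16 mm in diameter and 7.5 mm thick whose top is 39 mm above the underside). Origin: centre of the underside; z: up its axis. Stands on the worktop at the start; can be gripped by the knob head from above
- weight_100g: loose polished steel calibration weight of about 100 g: upright cylinder 26 mm in diameter and 21 mm high, with a gripping knob on top (narrow neck, then a round head 13 mm in diameter and 7.5 mm thick whose top is 34 mm above the underside). Origin: centre of the underside; z: up its axis. Stands on the worktop at the start; can be gripped by the knob head from above
- weight_20g: loose polished steel calibration weight of about 20 g: upright cylinder 16 mm in diameter and 14 mm high, with a gripping knob on top (narrow neck, then a round head 10 mm in diameter and 7.5 mm thick whose top is 26 mm above the underside). Origin: centre of the underside; z: up its axis. Stands on the worktop at the start; can be gripped by the knob head from above
- seat_500g: storage block for the 500 g weight, fixed to the worktop: square wooden block 72 x 72 mm, 14 mm high, with one round recess 56 mm in diameter and 9 mm deep in the middle of its top (recess floor 5 mm above the worktop; 12 mm wider than the 44 mm weight). Origin: centre of the underside, straight below the recess; z up
- seat_200g: storage block for the 200 g weight, fixed to the worktop: square wooden block 62 x 62 mm, 14 mm high, with one round recess 46 mm in diameter and 9 mm deep in the middle of its top (recess floor 5 mm above the worktop; 12 mm wider than the 34 mm weight). Origin: centre of the underside, straight below the recess; z up
- seat_100g: storage block for the 100 g weight, fixed to the worktop: square wooden block 54 x 54 mm, 14 mm high, with one round recess 38 mm in diameter and 9 mm deep in the middle of its top (recess floor 5 mm above the worktop; 12 mm wider than the 26 mm weight). Origin: centre of the underside, straight below the recess; z up
- seat_20g: storage block for the 20 g weight, fixed to the worktop: square wooden block 44 x 44 mm, 14 mm high, with one round recess 28 mm in diameter and 9 mm deep in the middle of its top (recess floor 5 mm above the worktop; 12 mm wider than the 16 mm weight). Origin: centre of the underside, straight below the recess; z up
- rubber_stopper: bystander: reddish brown rubber stopper, upright, 26 mm in diameter, 24 mm high; origin at the centre of its underside
- amber_vial: bystander: amber glass sample vial with white screw cap, upright, 27 mm in diameter, 65 mm high; origin at the centre of its underside
Not all that is in view belongs to the job. Leave any blue look-alike of the weight_100g alone.

How it is judged (in metres and radians):
At the end, for the whole second after the job is handed in: Each of the four weights stands upright (within 0.1 rad) on the recess floor of the block of its own size (its underside less than 9 mm above the worktop, centre within 10 mm of the block's centre), released and at rest (horizontal distance between weight_500g and seat_500g below 0.01 m and z of weight_500g in the frame of seat_500g between 0.002 and 0.009 m and angle between each of weight_500g, weight_200g, weight_100g, weight_20g's own z axis and vertical below 0.1 rad and linear speed of each of weight_500g, weight_200g, weight_100g, weight_20g below 0.02 m/s and contact force between each of weight_500g, weight_200g, weight_100g, weight_20g and the fingers below 0.1 N and horizontal distance between weight_200g and seat_200g below 0.01 m and z of weight_200g in the frame of seat_200g between 0.002 and 0.009 m and horizontal distance between weight_100g and seat_100g below 0.01 m and z of weight_100g in the frame of seat_100g between 0.002 and 0.009 m and horizontal distance between weight_20g and seat_20g below 0.01 m and z of weight_20g in the frame of seat_20g between 0.002 and 0.009 m); the robot touches nothing.
It fails at once if a weight is dropped (an unheld weight moves faster than 0.6 m/s, a fall of about 2 cm) ((linear speed of weight_500g above 0.6 m/s and contact force between weight_500g and the fingers below 0.1 N) or (linear speed of weight_200g above 0.6 m/s and contact force between weight_200g and the fingers below 0.1 N) or (linear speed of weight_100g above 0.6 m/s and contact force between weight_100g and the fingers below 0.1 N) or (linear speed of weight_20g above 0.6 m/s and contact force between weight_20g and the fingers below 0.1 N)).
It fails at once if the rubber stopper or the amber vial is moved more than 15 mm or tipped over (distance of any of rubber_stopper, amber_vial from where it was at the start of the episode above 0.015 m or angle between any of rubber_stopper, amber_vial's own z axis and vertical above 0.5 rad).
It also fails if it takes over 96 s, if anything falls off the work surface, if the arm or the gripper's body presses on something with over 40 N, if the wrist force passes 120 N, or if a joint passes its speed limit or range.

## Working session

There is one attempt and no reset: what is moved stays moved. The work goes in short steps, Python scripts to look and compute and a shell command to move; the robot and the scene stay as the last step left them, time stands still between calls to the robot, and variables do not carry over. Pictures are saved under pics/ and viewed, at most 14 in all, crops included, and the job is handed in when it is done.

```bash
mkdir -p pics; ls
python3 - <<'E'
from bench import status, eyes, r
import cv2
for n in("scene","top"):
    s=eyes.snapshot(n); cv2.imwrite(f"pics/{n}0.png",cv2.resize(s["img"][:,:,::-1],(800,600),interpolation=cv2.INTER_CUBIC)); print(n,s["mtx"].round(1).tolist(),s["R"].round(4).tolist(),s["t"].round(1).tolist())
print(status.sense())
E
```

```text
pics
scene [[408.6, 0.0, 248.3], [0.0, 408.6, 187.2], [0.0, 0.0, 1.0]] [[-0.4444, -0.8958, 0.0042], [-0.3896, 0.189, -0.9014], [0.8067, -0.4022, -0.433]] [273.2, 239.2, 434.3]
top [[417.9, 0.0, 259.0], [0.0, 417.9, 194.4], [0.0, 0.0, 1.0]] [[-0.0244, -0.9996, -0.0112], [-0.9849, 0.026, -0.1714], [0.1717, 0.0069, -0.9851]] [2.0, 569.3, 1023.3]
{'time': 0.1, 'joint_pos': array([-7.26719832e+01,  7.51276679e+00,  8.53226204e+01,  4.32707482e-04,
        8.72607340e+01, -4.89322808e+00]), 'qd': array([-0.02512086, -0.03995647, -0.11106248,  0.03874442, -0.00131434,
       -0.13504176]), 'joint_efforts': array([ 4.98167774e-04, -5.70952141e+01, -5.01942587e+01, -2.12096215e-04,
        8.15653388e-03,  1.09002183e-06]), 'tool_pos': array([ 226.78636773, -554.96251007,  230.33263785]), 'tcp_rot': array([-1.79904266e+02, -8.62965445e-03,  2.22212166e+01]), 'ft_force': array([-0.13419482, -0.23064546,  0.03792843]), 'wrist_torque': array([-0.02214119,  0.01526463, -0.01000391]), 'grip_force': 0.0, 'finger_gap': 85.52742571226399}
```

View pics/top0.png

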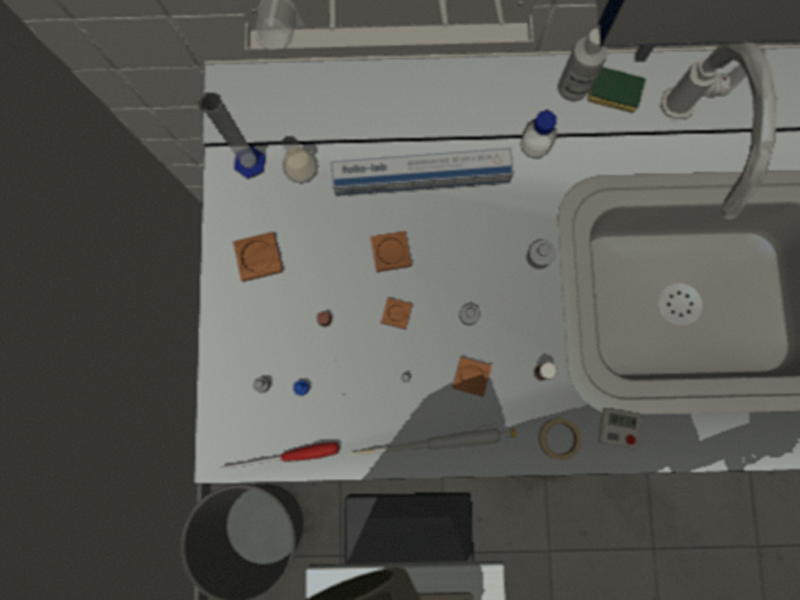

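View pics/scene0.png

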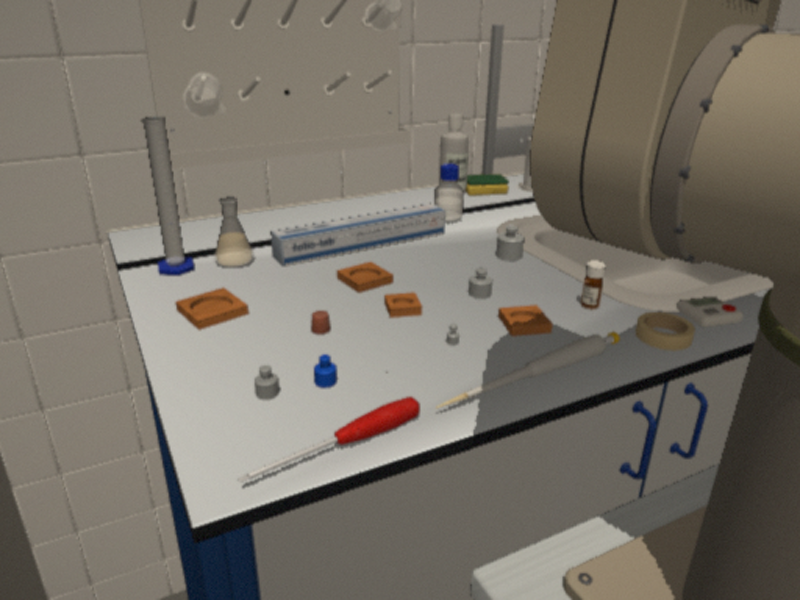

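Picture readings, as 800x600 top-view pixels:
- **Weights:** the candidates are bright steel with knobs at (542,252) 500 g, (470,314) 200 g, (262,383) 100 g and (406,377) 20 g.
- **Could be mistaken for a weight:** the blue decoy (302,387), the vial (545,370), the stopper (324,318) and the white bottle (540,138).
- **Blocks:** 500 at (258,256), 200 at (391,251), 100 at (472,376) and 20 at (397,313).

I'll check these in one close crop montage.

Run:
```python
from bench import status, eyes, r
import cv2, numpy as np
s=eyes.snapshot("top"); im=s["img"][:,:,::-1]
P=[(542,252),(470,314),(262,383),(406,377),(258,256),(391,251),(472,376),(397,313)]
tiles=[]
for i,(u,v) in enumerate(P):
    u=int(u*.64);v=int(v*.64)
    c=cv2.resize(im[v-20:v+20,u-20:u+20],(200,200),interpolation=cv2.INTER_CUBIC)
    c=np.clip(c*1.3,0,255).astype(np.uint8)
    for k in range(0,200,25):
        cv2.line(c,(k,0),(k,6),(0,255,0),1);cv2.line(c,(0,k),(6,k),(0,255,0),1)
    cv2.rectangle(c,(0,0),(199,199),(255,255,0),1)
    tiles.append(c); print(i,u-20,v-20)
cv2.imwrite("pics/m.png",np.vstack([np.hstack(tiles[:4]),np.hstack(tiles[4:])]))
```

```text
0 326 141
1 280 180
2 147 225
3 239 221
4 145 143
5 230 140
6 282 220
7 234 180
```

View pics/m.png

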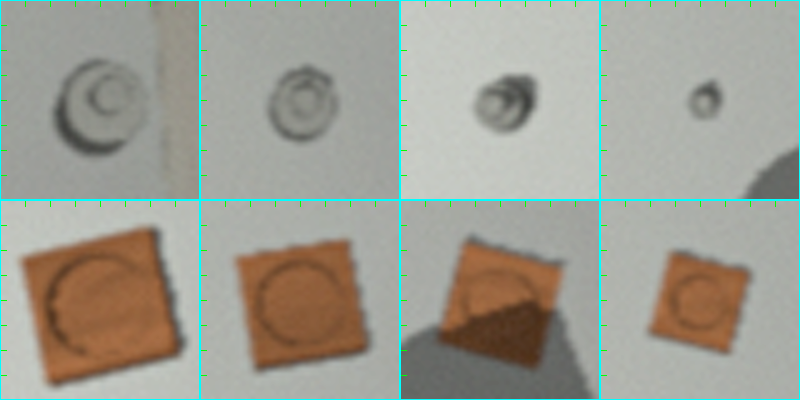

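The crop confirms four steel weights with knobs, none of them blue. In tile pixels the knobs are at about (109,94), (104,97), (96,102) and (104,98), and the block tops are centred at about (102,105), (102,104), (103,103) and (101,102). Next I'll compute positions and cross-check them in the scene view.

```bash
cat > h.py <<'E'
from bench import status, eyes, r
import numpy as np, cv2
def back(s,u,v,z):
    R=np.array(s["R"]);t=np.array(s["t"]); C=-R.T@t
    d=R.T@np.linalg.solve(np.array(s["mtx"]),[u,v,1]); return C+d*(z-C[2])/d[2]
def proj(s,X):
    p=np.array(s["mtx"])@(np.array(s["R"])@X+s["t"]); return p[:2]/p[2]
E
python3 - <<'E'
from h import *
s=eyes.snapshot("top"); q=eyes.snapshot("scene"); im=cv2.resize(q["img"][:,:,::-1],None,fx=4,fy=4,interpolation=cv2.INTER_CUBIC)
O=[(326,141),(280,180),(147,225),(239,221),(145,143),(230,140),(282,220),(234,180)]
T=[(109,94),(104,97),(96,102),(104,98),(102,105),(102,104),(103,103),(101,102)]
Z=[52,39,34,26,14,14,14,14]; N="w500 w200 w100 w20 s500 s200 s100 s20".split()
tiles=[]
for o,t,z,n in zip(O,T,Z,N):
    X=back(s,o[0]+(t[0]+.5)/5-.5,o[1]+(t[1]+.5)/5-.5,z); p=proj(q,X); print(n,X.round(1),p.round(1))
    c=((p+.5)*4-.5).round().astype(int); cv2.drawMarker(im,c,(0,0,255),0,10,1)
    tiles.append(im[c[1]-100:c[1]+100,c[0]-100:c[0]+100].copy())
cv2.imwrite("pics/m2.png",np.vstack([np.hstack(tiles[:4]),np.hstack(tiles[4:])]))
for n,t,z in(("stopper",(324,316),24),("vial",(546,369),65),("blue",(302,385),34)): print(n,back(s,t[0]*.64,t[1]*.64,z).round())
E
```

```text
w500 [ 654.7 -243.7   52. ] [327.4 144.3]
w200 [ 556.1 -119.    39. ] [307.7 171.5]
w100 [446.9 229.   34. ] [170.9 233.3]
w20 [453.6 -10.4  26. ] [290.1 206.3]
s500 [666.2 238.8  14. ] [137.1 192.9]
s200 [668.8   9.7  14. ] [234.5 173.5]
s100 [ 451.5 -121.6   14. ] [336.5 200.6]
s20 [560.6   1.9  14. ] [258.7 191.1]
stopper [556. 124.  24.]
vial [ 455. -234.   65.]
blue [442. 159.  34.]
```

View pics/m2.png

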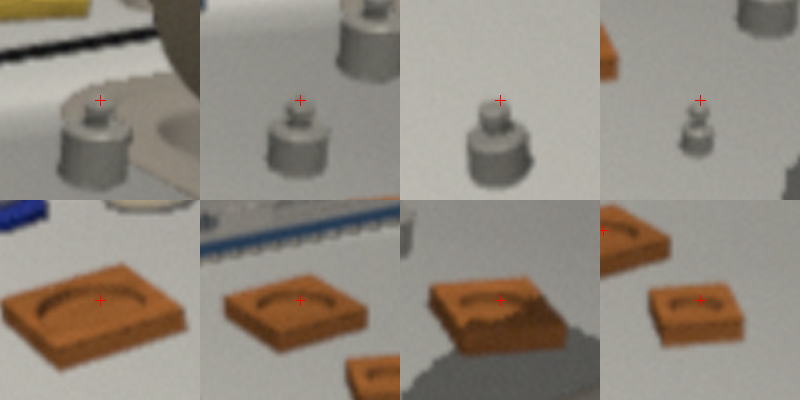

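The scene view agrees with the top view to within 1–2 pixels: block centres and knobs sit about (-1,+1.5) px from the markers, which is within calibration error. I'll average the two cameras and compute the first move.

Run:
```python
from h import *
q=eyes.snapshot("scene")
D=dict(w500=([654.7,-243.7,52],(0,3)),w200=([556.1,-119,39],(-1,3)),w100=([446.9,229,34],(-6,5)),w20=([453.6,-10.4,26],(-2,4)),
s500=([666.2,238.8,14],(-8,9)),s200=([668.8,9.7,14],(-4,6)),s100=([451.5,-121.6,14],(-3,8)),s20=([560.6,1.9,14],(-3.5,6.5)))
F={}
for n,(X,o) in D.items():
    X=np.array(X,float); Y=back(q,*(proj(q,X)+np.array(o)/4),X[2]); F[n]=(X+Y)/2; print(n,Y.round(1),F[n].round(1))
s=status.sense(); y=np.radians(s["tcp_rot"][2]); d=np.array([*F["w500"][:2],130])-s["tool_pos"]
c,S=np.cos(y),np.sin(y); print((np.array([d[0]*c+d[1]*S,d[0]*S-d[1]*c,-d[2]])/10).round(2), y)
```

```text
w500 [ 650.1 -240.3   52. ] [ 652.4 -242.    52. ]
w200 [ 552.8 -116.1   39. ] [ 554.5 -117.6   39. ]
w100 [444.2 232.4  34. ] [445.6 230.7  34. ]
w20 [450.5  -7.4  26. ] [452.1  -8.9  26. ]
s500 [657.4 245.   14. ] [661.8 241.9  14. ]
s200 [661.9  15.4  14. ] [665.4  12.6  14. ]
s100 [ 445.  -114.8   14. ] [ 448.3 -118.2   14. ]
s20 [554.5   7.2  14. ] [557.5   4.6  14. ]
[ 51.24 -12.91  10.09] 0.3878008869340273
```

```bash
python3 -m handwheel '{"series": [[[12.8,-3.2,2,0,0,0.1,0.6],[25.6,-6.4,4,0,0,0.2,0.6],[38.4,-9.7,7,0,0,0.3,0.6],[48,-12,9,0,0,0.388,0.6],[51.2,-12.9,10.1,0,0,0.388,0.6],[51.2,-12.9,10.1,0,0,0.388,0.6],[51.2,-12.9,10.1,0,0,0.388,0.6],[51.2,-12.9,10.1,0,0,0.388,0.6],[51.2,-12.9,10.1,0,0,0.388,0.6],[51.2,-12.9,10.1,0,0,0.388,0.6],[51.2,-12.9,10.1,0,0,0.388,0.6],[51.2,-12.9,10.1,0,0,0.388,0.6]]]}' 60
```

```text
time: 1.8
tool_pos: [651.5, -243.6, 130.8]
tcp_rot: [180.0, -0.0, -0.1]
ft_force: [-0.8, -1.0, -0.0]
finger_gap: 51.3
grip_force: 0.0
```

```bash
python3 -m handwheel '{"series": [[[0.1,-0.15,4,0,0,0,0.6],[0.1,-0.15,7,0,0,0,0.6],[0.1,-0.15,7,0,0,0,0.6],[0.1,-0.15,7,0,0,0,0.6]]]}'
python3 - <<'E'
from h import *
out=[]
for n in("top","scene"):
    s=eyes.snapshot(n); p=proj(s,np.array([652,-242,52])).astype(int); x0=max(min(p[0]-40,432),0);y0=p[1]-40; print(n,x0,y0)
    out.append(cv2.resize(s["img"][y0:y0+80,x0:x0+80,::-1],(400,400),interpolation=cv2.INTER_CUBIC))
cv2.imwrite("pics/a.png",np.hstack(out))
E
```

```text
time: 2.3
tool_pos: [653.6, -242.0, 62.1]
tcp_rot: [179.9, -0.1, -0.1]
ft_force: [0.5, -0.4, -0.2]
finger_gap: 51.1
grip_force: 0.0
top 306 120
scene 287 104
```

View pics/a.png

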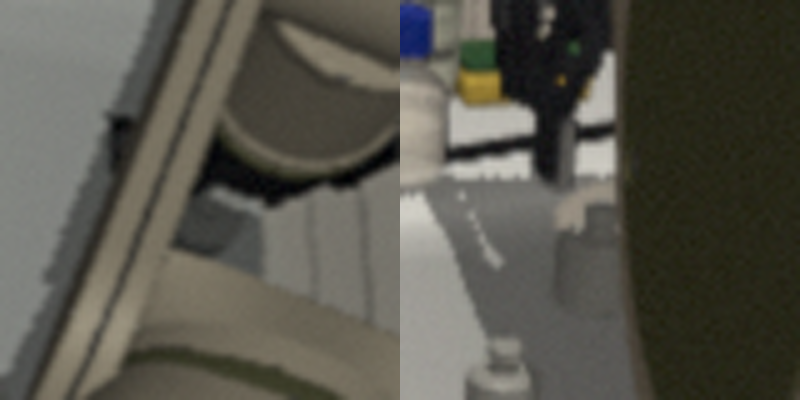

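The arm hides most of the view. The visible finger hangs just left of the 500 g knob at about (560,180), as expected, so I'll descend and grip.

```bash
python3 -m handwheel '{"series": [[[0,0,1.2,0,0,0,0.6],[0,0,2.2,0,0,0,0.6],[0,0,2.2,0,0,0,0.6],[0,0,2.2,0,0,0,0.4],[0,0,2.2,0,0,0,0.25],[0,0,2.2,0,0,0,0.1],[0,0,2.2,0,0,0,0.1],[0,0,2.2,0,0,0,0.1],[0,0,2.2,0,0,0,0.1]]]}' 60
```

```text
time: 3.52
tool_pos: [653.7, -241.4, 39.2]
tcp_rot: [179.9, -0.1, -0.0]
ft_force: [-0.8, -3.3, 5.7]
finger_gap: 16.2
grip_force: 58.7
```

```bash
python3 -m handwheel '{"series": [[[0,0,-0.5,0,0,0,0.1],[0,0,-1,0,0,0,0.1],[0,0,-1.5,0,0,0,0.1],[0,0,-1.5,0,0,0,0.1]]]}'
python3 - <<'E'
from h import *
out=[]
for n in("top","scene"):
    s=eyes.snapshot(n); p=proj(s,np.array([652,-242,52])).astype(int); x0=max(min(p[0]-40,432),0);y0=p[1]-40
    out.append(cv2.resize(s["img"][y0:y0+80,x0:x0+80,::-1],(400,400),interpolation=cv2.INTER_CUBIC))
cv2.imwrite("pics/b.png",np.hstack(out))
E
```

```text
time: 4.03
tool_pos: [653.4, -240.8, 53.7]
tcp_rot: [180.0, -0.0, -0.0]
ft_force: [0.0, 0.3, -3.4]
finger_gap: 16.1
grip_force: 58.7
```

View pics/b.png

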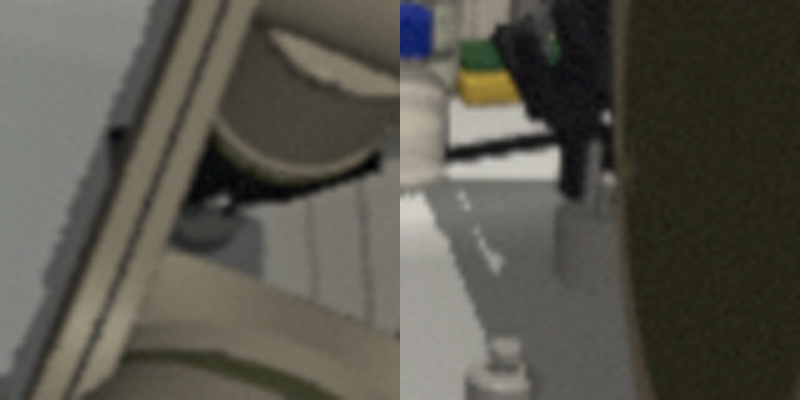

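The 500 g weight has lifted (about 4 N extra on the wrist, and the body moved up in the scene view). Next I'll raise it and carry it.

```bash
python3 -m handwheel '{"series": [[[0,0,-1,0,0,0,0.1],[0,0,-2.5,0,0,0,0.1],[0,0,-4.5,0,0,0,0.1],[0,-1,-6.5,0,0,0,0.1],[0,-3,-7.6,0,0,0,0.1],[0,-6,-7.6,0,0,0,0.1],[0,-9.5,-7.6,0,0,0,0.1],[0,-13,-7.6,0,0,0,0.1],[0,-16.5,-7.6,0,0,0,0.1],[0,-20,-7.6,0,0,0,0.1],[0,-22.5,-7.6,0,0,0,0.1],[0,-24,-7.6,0,0,0,0.1]]]}'
python3 -m handwheel '{"series": [[[0.1,-1,0,0,0,0,0.1],[0.2,-3,0,0,0,0,0.1],[0.3,-6.5,0,0,0,0,0.1],[0.4,-10,0,0,0,0,0.1],[0.5,-13.5,0,0,0,0,0.1],[0.6,-17,0,0,0,0,0.1],[0.7,-20,0,0,0,0,0.1],[0.8,-22.5,0,0,0,0,0.1],[0.8,-23.7,0,0,0,0,0.1],[0.8,-24.2,0,0,0,0,0.1],[0.8,-24.2,0,0,0,0,0.1],[0.8,-24.2,0,0,0,0,0.1]]]}'
python3 -m handwheel '{"series": [[[0,0,2,0,0,0,0.1],[0,0,4,0,0,0,0.1],[0,0,5.5,0,0,0,0.1],[0,0,6,0,0,0,0.1],[0,0,6,0,0,0,0.1],[0,0,6,0,0,0,0.1]]]}'
python3 - <<'E'
from h import *
out=[]
for n in("top","scene"):
    s=eyes.snapshot(n); p=proj(s,np.array([662,242,40])).astype(int); x0=max(min(p[0]-40,432),0);y0=p[1]-40;print(x0,y0)
    im=s["img"][:,:,::-1].copy()
    out.append(cv2.resize(im[y0:y0+80,x0:x0+80],(400,400),interpolation=cv2.INTER_CUBIC))
cv2.imwrite("pics/c.png",np.hstack(out))
E
```

```text
time: 5.62
tool_pos: [652.7, 1.9, 129.6]
tcp_rot: [-180.0, 0.0, 0.1]
ft_force: [0.5, -0.9, -3.8]
finger_gap: 16.4
grip_force: 58.8
time: 7.12
tool_pos: [661.4, 240.1, 129.3]
tcp_rot: [180.0, 0.0, -0.1]
ft_force: [0.1, 0.1, -3.9]
finger_gap: 16.4
grip_force: 58.9
time: 7.88
tool_pos: [661.9, 241.3, 70.4]
tcp_rot: [-180.0, -0.1, -0.0]
ft_force: [0.6, -0.2, -4.1]
finger_gap: 16.0
grip_force: 58.9
121 122
94 142
```

View pics/c.png

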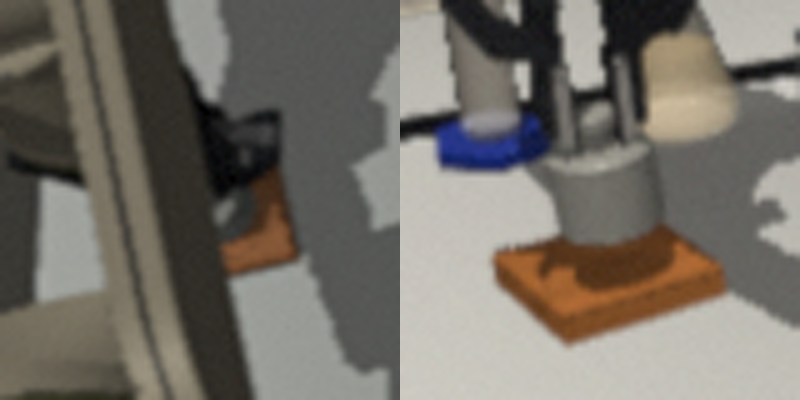

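```bash
cat >> h.py <<'E'
def rel(x0,y0,w,zw,b,n="scene",k=5):
    "weight-minus-block in mm from crop pixels w (height zw) and b (block top)"
    s=eyes.snapshot(n); f=lambda p,z:back(s,x0+(p[0]+.5)/k-.5,y0+(p[1]+.5)/k-.5,z)
    W,B=f(w,zw),f(b,14); print(W.round(1),B.round(1),(W-B).round(1))
E
python3 -c "
from h import *
rel(94,142,(215,221),31,(207,262)); rel(94,142,(215,221),31,(205,265))
# top-face centre of weight
rel(94,142,(204,151),67,(207,262))"
```

```text
[665.1 238.1  31. ] [662.8 243.9  14. ] [ 2.4 -5.8 17. ]
[665.1 238.1  31. ] [660.3 245.3  14. ] [ 4.8 -7.2 17. ]
[656.5 240.4  67. ] [662.8 243.9  14. ] [-6.3 -3.5 53. ]
```

```bash
python3 -m handwheel '{"series": [[[0,-0.2,1,0,0,0,0.1],[0,-0.2,1.3,0,0,0,0.1],[0,-0.2,1.3,0,0,0,0.1],[0,-0.2,1.3,0,0,0,0.1]]]}'
python3 - <<'E'
from h import *
s=eyes.snapshot("scene"); im=s["img"][:,:,::-1]
cv2.imwrite("pics/d.png",cv2.resize(im[155:215,100:175],(750,600),interpolation=cv2.INTER_CUBIC))
for n,X in dict(bot=(662,243.5,18),top=(662,243.5,54),head=(662,243.5,70),blk=(662,243.5,14)).items(): print(n,((proj(s,np.array(X))-[100,155]+.5)*10-.5).round())
E
```

```text
time: 8.62
tool_pos: [661.3, 243.1, 56.3]
tcp_rot: [-180.0, -0.0, -0.0]
ft_force: [0.2, -0.6, -4.7]
finger_gap: 16.2
grip_force: 58.9
bot [355. 379.]
top [335. 223.]
head [326. 152.]
blk [357. 396.]
```

View pics/d.png

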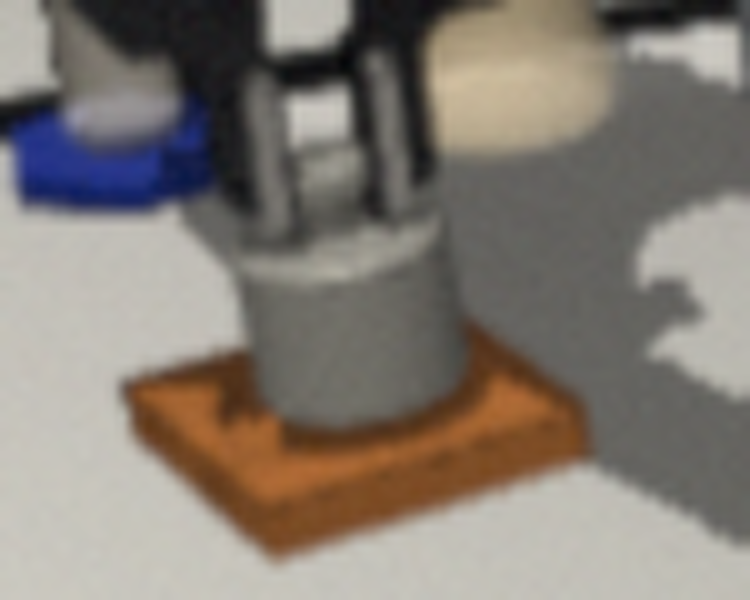

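The weight hangs upright (axis from (340,232) to (363,378), matching the projected vertical) and sits over the block centre (355,396) to within about 2 mm. I'll lower it until contact, release and retreat.

```bash
python3 -m handwheel '{"series": [[[0,0,0.4,0,0,0,0.1],[0,0,0.8,0,0,0,0.1],[0,0,1.1,0,0,0,0.1],[0,0,1.2,0,0,0,0.1],[0,0,1.2,0,0,0,0.1],[0,0,1.2,0,0,0,0.1]]]}'
```

```text
time: 9.43
tool_pos: [661.2, 243.1, 44.4]
tcp_rot: [180.0, -0.0, -0.0]
ft_force: [0.4, -1.1, -3.0]
finger_gap: 15.8
grip_force: 59.0
```

```bash
python3 -m handwheel '{"series": [[[0,0,0.1,0,0,0,0.1],[0,0,0.1,0,0,0,0.3],[0,0,0.1,0,0,0,0.5],[0,0,0.1,0,0,0,0.5],[0,0,0.1,0,0,0,0.5],[0,0,-1,0,0,0,0.5],[0,0,-4,0,0,0,0.5],[0,0,-8,0,0,0,0.5],[0,5,-8.5,0,0,0,0.5],[-2,10,-8.5,0,0,0,0.5],[-4,15,-8.5,0,0,0,0.5],[-6,20,-8.5,0,0,0,0.5]]]}'
python3 -m handwheel '{"series": [[[-3,10,0,0,0,0,0.5],[-4.7,16.1,0,0,0,0,0.5],[-4.7,16.1,0,0,0,0,0.5],[-4.7,16.1,0,0,0,0,0.5],[-4.7,16.1,0,0,0,0,0.5],[-4.7,16.1,0,0,0,0,0.5]]]}'
python3 - <<'E'
from h import *
s=eyes.snapshot("scene"); im=s["img"][:,:,::-1]
a=cv2.resize(im[155:215,100:175],(400,320),interpolation=cv2.INTER_CUBIC)
p=proj(s,np.array([554.5,-117.6,39])).astype(int); b=cv2.resize(im[p[1]-30:p[1]+30,p[0]-37:p[0]+38],(400,320),interpolation=cv2.INTER_CUBIC)
cv2.imwrite("pics/e.png",np.hstack([a,b]))
E
```

```text
time: 10.92
tool_pos: [600.8, 41.6, 130.5]
tcp_rot: [180.0, -0.1, 0.0]
ft_force: [0.7, -0.2, -0.4]
finger_gap: 42.9
grip_force: 0.0
time: 11.68
tool_pos: [554.6, -116.7, 129.6]
tcp_rot: [-180.0, -0.0, 0.1]
ft_force: [-0.5, -0.0, 0.1]
finger_gap: 42.4
grip_force: 0.0
```

View pics/e.png

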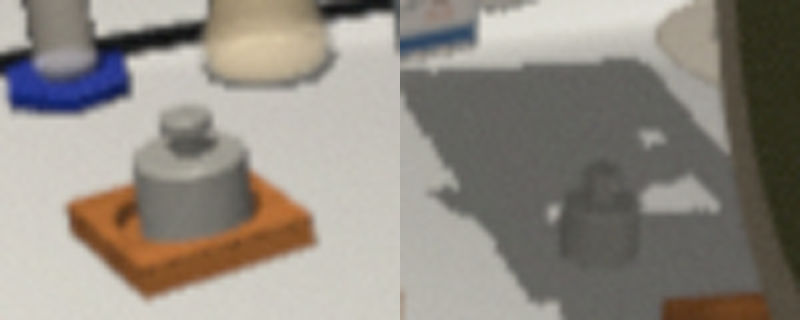

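The 500 g weight is seated upright in the left block. Next I'll grip the 200 g weight.

```bash
python3 -m handwheel '{"series": [[[0,0.05,4,0,0,0,0.5],[0,0.05,7,0,0,0,0.5],[0,0.05,9,0,0,0,0.5],[0,0.05,10.1,0,0,0,0.5],[0,0.05,10.1,0,0,0,0.5],[0,0.05,10.1,0,0,0,0.5],[0,0.05,10.1,0,0,0,0.25],[0,0.05,10.1,0,0,0,0.08],[0,0.05,10.1,0,0,0,0.08],[0,0.05,10.1,0,0,0,0.08],[0,0.05,10.1,0,0,0,0.08]]]}' 50
python3 -m handwheel '{"series": [[[0,0,-0.5,0,0,0,0.08],[0,0,-1.5,0,0,0,0.08],[0,0,-3,0,0,0,0.08],[0,0,-5,0,0,0,0.08],[0,0,-7,0,0,0,0.08],[0,0,-7.5,0,0,0,0.08],[0,0,-7.5,0,0,0,0.08]]]}'
```

```text
time: 13.1
tool_pos: [555.0, -118.9, 29.4]
tcp_rot: [180.0, -0.1, -0.0]
ft_force: [-0.6, -0.7, 5.2]
finger_gap: 12.5
grip_force: 48.8
time: 13.98
tool_pos: [554.5, -118.5, 104.0]
tcp_rot: [180.0, -0.1, -0.0]
ft_force: [0.9, -1.0, -3.7]
finger_gap: 12.0
grip_force: 48.8
```

```bash
python3 -m handwheel '{"series": [[[0.8,-1,0,0,0,0,0.08],[2.4,-3,0,0,0,0,0.08],[4.5,-5.5,0,0,0,0,0.08],[6.6,-8,0,0,0,0,0.08],[8.7,-10.5,0,0,0,0,0.08],[10.2,-12.4,0,0,0,0,0.08],[10.95,-13.25,0,0,0,0,0.08],[10.95,-13.25,0,0,0,0,0.08],[10.95,-13.25,2,0,0,0,0.08],[10.95,-13.25,4,0,0,0,0.08],[10.95,-13.25,5.2,0,0,0,0.08],[10.95,-13.25,5.2,0,0,0,0.08]]]}'
python3 -m handwheel '{"series": [[[0,0,0.3,0,0,0,0.08],[0,0,0.5,0,0,0,0.08],[0,0,0.5,0,0,0,0.08]]]}'
python3 - <<'E'
from h import *
s=eyes.snapshot("scene"); im=s["img"][:,:,::-1]
p=proj(s,np.array([664,14,25])).astype(int); o=p-[37,30]
cv2.imwrite("pics/f.png",cv2.resize(im[o[1]:o[1]+60,o[0]:o[0]+75],(750,600),interpolation=cv2.INTER_CUBIC))
t=status.sense()["tool_pos"]
for n,X in dict(bot=(*t[:2],t[2]-29.4),top=(*t[:2],t[2]-4.4),blk=(*t[:2],14)).items(): print(n,((proj(s,np.array(X))-o+.5)*10-.5).round())
E
```

```text
time: 15.48
tool_pos: [661.9, 13.8, 48.9]
tcp_rot: [-180.0, 0.2, -0.0]
ft_force: [0.4, 0.2, -2.7]
finger_gap: 12.1
grip_force: 48.9
time: 15.85
tool_pos: [663.9, 14.1, 46.7]
tcp_rot: [180.0, -0.0, -0.0]
ft_force: [-0.3, 0.6, -2.4]
finger_gap: 12.8
grip_force: 48.8
bot [381. 338.]
top [379. 239.]
blk [381. 351.]
```

View pics/f.png

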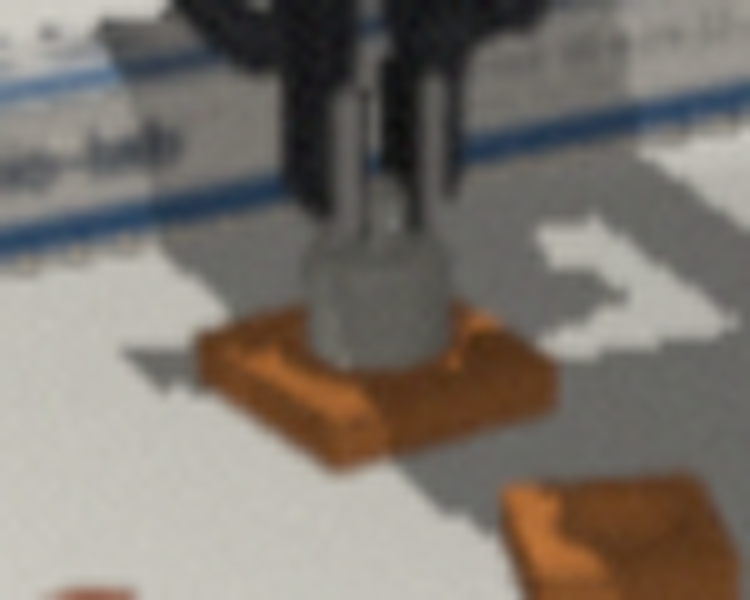

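The block centre is at about (377,357) and the weight at (381,338), against a projected seat of (381,351). That is within 2 mm and upright, so I'll lower and release.

```bash
python3 -m handwheel '{"series": [[[-0.1,0,0.4,0,0,0,0.08],[-0.2,0,0.8,0,0,0,0.08],[-0.2,0,1.1,0,0,0,0.08],[-0.2,0,1.2,0,0,0,0.08],[-0.2,0,1.2,0,0,0,0.08],[-0.2,0,1.2,0,0,0,0.08]]]}'
```

```text
time: 16.65
tool_pos: [662.5, 13.9, 34.9]
tcp_rot: [180.0, -0.1, -0.0]
ft_force: [3.9, -1.5, 3.1]
finger_gap: 12.4
grip_force: 49.7
```

```bash
python3 -m handwheel '{"series": [[[-0.2,0,0,0,0,0,0.25],[-0.2,0,0,0,0,0,0.4],[-0.2,0,0,0,0,0,0.4],[-0.2,0,0,0,0,0,0.4],[-0.2,0,-1,0,0,0,0.4],[-0.2,0,-4,0,0,0,0.4],[-0.2,0,-8.5,0,0,0,0.4],[-4,-4,-8.5,0,0,0,0.4],[-8,-8,-8.5,0,0,0,0.4],[-12,-12,-8.5,0,0,0,0.4],[-16,-16,-8.5,0,0,0,0.4],[-20,-20,-8.5,0,0,0,0.4]]]}'
python3 -m handwheel '{"series": [[[-1.8,-1.7,0,0,0,0,0.4],[-1.8,-1.7,0,0,0,0,0.4],[-1.8,-1.7,0,0,0,0,0.4],[-1.8,-1.7,0,0,0,0,0.4]]]}'
python3 - <<'E'
from h import *
s=eyes.snapshot("scene"); im=s["img"][:,:,::-1]
o=proj(s,np.array([664,14,25])).astype(int)-[37,30]
a=cv2.resize(im[o[1]:o[1]+60,o[0]:o[0]+75],(400,320),interpolation=cv2.INTER_CUBIC)
p=proj(s,np.array([446,231,50])).astype(int); b=cv2.resize(im[p[1]-30:p[1]+30,p[0]-37:p[0]+38],(400,320),interpolation=cv2.INTER_CUBIC)
cv2.imwrite("pics/g.png",np.hstack([a,b]))
E
```

```text
time: 18.15
tool_pos: [460.7, 215.4, 120.4]
tcp_rot: [-180.0, -0.1, -0.0]
ft_force: [0.5, 1.0, -0.0]
finger_gap: 34.2
grip_force: 0.0
time: 18.65
tool_pos: [444.6, 230.4, 119.6]
tcp_rot: [180.0, -0.0, -0.1]
ft_force: [-0.6, 0.3, 0.2]
finger_gap: 34.2
grip_force: 0.0
```

View pics/g.png

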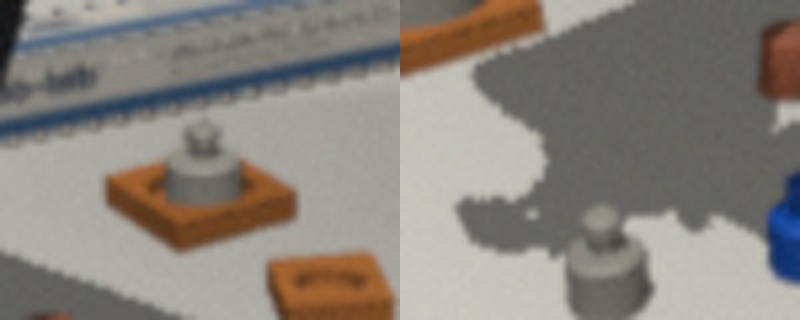

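The 200 g weight is seated. Next I'll grip the 100 g weight; the blue look-alike stays well to the right.

```bash
python3 -m handwheel '{"series": [[[0.1,0,4,0,0,0,0.4],[0.1,0,7,0,0,0,0.4],[0.1,0,8.8,0,0,0,0.4],[0.1,0,9.4,0,0,0,0.4],[0.1,0,9.4,0,0,0,0.4],[0.1,0,9.4,0,0,0,0.4],[0.1,0,9.4,0,0,0,0.2],[0.1,0,9.4,0,0,0,0.04],[0.1,0,9.4,0,0,0,0.04],[0.1,0,9.4,0,0,0,0.04],[0.1,0,9.4,0,0,0,0.04]]]}' 40
python3 -m handwheel '{"series": [[[0,0,-0.5,0,0,0,0.04],[0,0,-1.5,0,0,0,0.04],[0,0,-3,0,0,0,0.04],[0,0,-5,0,0,0,0.04],[0,0,-7,0,0,0,0.04],[0,0,-9,0,0,0,0.04],[0,0,-9.5,0,0,0,0.04],[0,0,-9.5,0,0,0,0.04]]]}'
```

```text
time: 20.08
tool_pos: [445.4, 231.5, 26.3]
tcp_rot: [-180.0, -0.1, -0.0]
ft_force: [-1.1, -0.4, 6.1]
finger_gap: 9.9
grip_force: 39.1
time: 21.08
tool_pos: [444.9, 231.2, 120.7]
tcp_rot: [-180.0, -0.1, -0.0]
ft_force: [-0.1, 0.0, -1.8]
finger_gap: 9.8
grip_force: 39.1
```

```bash
python3 -m handwheel '{"series": [[[0,1,0,0,0,0,0.04],[0,3,0,0,0,0,0.04],[0,6,0,0,0,0,0.04],[0.1,9.5,0,0,0,0,0.04],[0.1,13,0,0,0,0,0.04],[0.1,16.5,0,0,0,0,0.04],[0.1,20,0,0,0,0,0.04],[0.1,23.5,0,0,0,0,0.04],[0.2,27,0,0,0,0,0.04],[0.2,30.5,0,0,0,0,0.04],[0.2,33,0,0,0,0,0.04],[0.2,34.5,0,0,0,0,0.04]]]}'
python3 -m handwheel '{"series": [[[0,0.3,0,0,0,0,0.04],[0,0.3,0,0,0,0,0.04],[0,0.3,2,0,0,0,0.04],[0,0.3,4,0,0,0,0.04],[0,0.3,6,0,0,0,0.04],[0,0.3,7.3,0,0,0,0.04],[0,0.3,7.7,0,0,0,0.04],[0,0.3,7.7,0,0,0,0.04],[0,0.3,7.7,0,0,0,0.04]]]}'
python3 - <<'E'
from h import *
s=eyes.snapshot("scene"); im=s["img"][:,:,::-1]
p=proj(s,np.array([447,-117,25])).astype(int); o=p-[37,30]
cv2.imwrite("pics/i.png",np.clip(cv2.resize(im[o[1]:o[1]+60,o[0]:o[0]+75],(750,600),interpolation=cv2.INTER_CUBIC)*1.6,0,255))
t=status.sense()["tool_pos"]
for n,X in dict(bot=(*t[:2],t[2]-26.3),top=(*t[:2],t[2]-5.3),blk=(*t[:2],14)).items(): print(n,((proj(s,np.array(X))-o+.5)*10-.5).round())
E
```

```text
time: 22.58
tool_pos: [445.7, -115.1, 119.4]
tcp_rot: [-180.0, 0.1, -0.1]
ft_force: [-0.2, -0.1, -0.8]
finger_gap: 9.9
grip_force: 39.1
time: 23.7
tool_pos: [447.3, -117.1, 44.1]
tcp_rot: [180.0, -0.1, -0.0]
ft_force: [0.2, 0.5, -1.0]
finger_gap: 9.6
grip_force: 39.1
bot [376. 337.]
top [386. 245.]
blk [374. 354.][ WARN:0@0.958] global loadsave.cpp:1063 imwrite_ Unsupported depth image for selected encoder is fallbacked to CV_8U.
```

View pics/i.png

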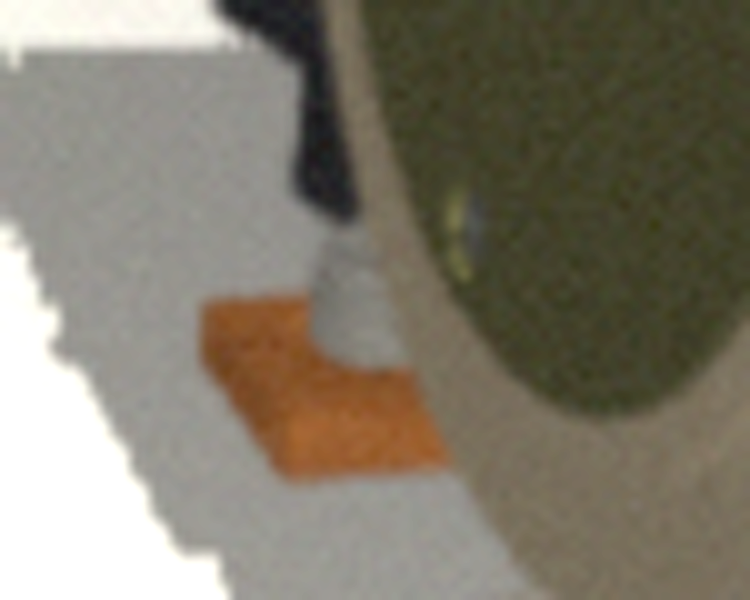

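The weight's left edge at x≈312 puts its centre at about 376. The block corners at (203,305) and (290,430) put the block centre at about (375,361). It is aligned to within about 2 mm, so I'll lower and release.

```bash
python3 -m handwheel '{"series": [[[-0.1,0,0.4,0,0,0,0.04],[-0.1,0,0.8,0,0,0,0.04],[-0.1,0,1.1,0,0,0,0.04],[-0.1,0,1.25,0,0,0,0.04],[-0.1,0,1.25,0,0,0,0.04],[-0.1,0,1.25,0,0,0,0.04]]]}'
```

```text
time: 24.5
tool_pos: [446.0, -117.0, 31.3]
tcp_rot: [180.0, -0.0, -0.0]
ft_force: [-2.5, 0.7, 5.5]
finger_gap: 9.9
grip_force: 39.6
```

```bash
python3 -m handwheel '{"series": [[[-0.1,0,1.2,0,0,0,0.2],[-0.1,0,1.2,0,0,0,0.35],[-0.1,0,1.2,0,0,0,0.35],[-0.1,0,1.2,0,0,0,0.35],[-0.1,0,0,0,0,0,0.35],[-0.1,0,-3,0,0,0,0.35],[0,0,-6,0,0,0,0.35],[0.5,-5,-6,0,0,0,0.35],[0.5,-10,-6,0,0,0,0.35],[0.5,-10.8,-6,0,0,0,0.35],[0.5,-10.8,-6,0,0,0,0.35],[0.5,-10.8,-6,0,0,0,0.35]]]}'
```

```text
time: 26.0
tool_pos: [450.7, -9.8, 90.7]
tcp_rot: [180.0, 0.0, -0.1]
ft_force: [-1.0, 0.2, -0.0]
finger_gap: 30.1
grip_force: 0.0
```

```bash
python3 -m handwheel '{"series": [[[0,0,3,0,0,0,0.35],[0,0,5.5,0,0,0,0.35],[0,0,7,0,0,0,0.35],[0,0,7.25,0,0,0,0.35],[0,0,7.25,0,0,0,0.35],[0,0,7.25,0,0,0,0.2],[0,0,7.25,0,0,0,0.1],[0,0,7.25,0,0,0,0.02],[0,0,7.25,0,0,0,0.02],[0,0,7.25,0,0,0,0.02],[0,0,7.25,0,0,0,0.02]]]}' 30
```

```text
time: 27.38
tool_pos: [451.5, -9.0, 19.1]
tcp_rot: [180.0, -0.1, -0.0]
ft_force: [0.0, -0.6, 6.3]
finger_gap: 7.1
grip_force: 29.4
```

```bash
python3 -m handwheel '{"series": [[[0,0,-0.5,0,0,0,0.02],[0,0,-1.5,0,0,0,0.02],[0,0,-3.5,0,0,0,0.02],[0,0,-6,0,0,0,0.02],[1,-0.2,-7,0,0,0,0.02],[3,-0.5,-7,0,0,0,0.02],[5.5,-0.8,-7,0,0,0,0.02],[8,-1.1,-7,0,0,0,0.02],[9.7,-1.4,-7,0,0,0,0.02],[10.5,-1.5,-7,0,0,0,0.02],[10.5,-1.5,-7,0,0,0,0.02],[10.5,-1.5,-7,0,0,0,0.02]]]}'
python3 -m handwheel '{"series": [[[0,0,2,0,0,0,0.02],[0,0,4,0,0,0,0.02],[0,0,5,0,0,0,0.02],[0,0,5,0,0,0,0.02],[0,0,5,0,0,0,0.02]]]}'
python3 - <<'E'
from h import *
s=eyes.snapshot("scene"); im=s["img"][:,:,::-1]
t=status.sense()["tool_pos"]
p=proj(s,np.array([557,5,20])).astype(int); o=p-[30,28]; k=7.0
a=cv2.resize(im[o[1]:o[1]+60,o[0]:o[0]+57],None,fx=k,fy=k,interpolation=cv2.INTER_CUBIC)
o2=proj(s,np.array([447,-117,20])).astype(int)-[26,30]
b=cv2.resize(im[o2[1]:o2[1]+60,o2[0]:o2[0]+57],None,fx=k,fy=k,interpolation=cv2.INTER_CUBIC)
cv2.imwrite("pics/j.png",np.hstack([a,b]))
for n,X in dict(bot=(*t[:2],t[2]-19.1),top=(*t[:2],t[2]-5.1),blk=(*t[:2],14)).items(): print(n,((proj(s,np.array(X))-o+.5)*k-.5).round())
E
```

```text
time: 28.88
tool_pos: [555.0, 6.1, 88.0]
tcp_rot: [-180.0, 0.0, -0.0]
ft_force: [-0.6, -0.7, -0.1]
finger_gap: 6.8
grip_force: 29.3
time: 29.5
tool_pos: [556.0, 6.1, 38.7]
tcp_rot: [180.0, -0.0, -0.0]
ft_force: [-0.9, 0.7, -0.6]
finger_gap: 7.1
grip_force: 29.3
bot [213. 205.]
top [213. 163.]
blk [213. 222.]
```

View pics/j.png

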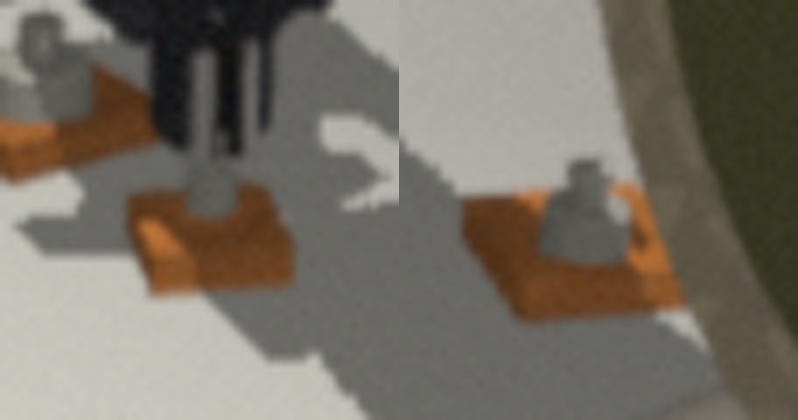

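The 100 g weight is seated (right half). The 20 g weight at (213,205) is over its block, centred at about (210,225) against a projected (213,222). I'll lower and release.

```bash
python3 -m handwheel '{"series": [[[0,0,0.4,0,0,0,0.02],[0,0,0.8,0,0,0,0.02],[0,0,1.2,0,0,0,0.02],[0,0,1.4,0,0,0,0.02],[0,0,1.45,0,0,0,0.02],[0,0,1.45,0,0,0,0.02]]]}'
python3 -m handwheel '{"series": [[[0,0,0,0,0,0,0.1],[0,0,0,0,0,0,0.25],[0,0,0,0,0,0,0.3],[0,0,0,0,0,0,0.3],[0,0,-1,0,0,0,0.3],[0,0,-4,0,0,0,0.3],[0,0,-8,0,0,0,0.3],[-2,0,-13,0,0,0,0.3],[-8,0,-17,0,0,0,0.3],[-14,0,-17,0,0,0,0.3],[-14,0,-17,0,0,0,0.3],[-14,0,-17,0,0,0,0.3]]]}'
python3 - <<'E'
from h import *
q=eyes.snapshot("scene"); im=q["img"][:,:,::-1]
T=[]
for X in((662,243,25),(663,14,25),(446,-117,22),(556,6,20)):
    p=proj(q,np.array(X)).astype(int); T.append(cv2.resize(im[p[1]-25:p[1]+25,p[0]-33:p[0]+34],(400,300),interpolation=cv2.INTER_CUBIC))
cv2.imwrite("pics/k.png",np.vstack([np.hstack(T[:2]),np.hstack(T[2:])]))
E
```

```text
time: 30.3
tool_pos: [555.9, 6.0, 24.2]
tcp_rot: [180.0, -0.0, -0.0]
ft_force: [-1.2, 0.8, 4.3]
finger_gap: 7.4
grip_force: 29.7
time: 31.8
tool_pos: [416.1, 6.1, 194.9]
tcp_rot: [180.0, -0.2, -0.0]
ft_force: [0.4, 0.6, 0.8]
finger_gap: 25.8
grip_force: 0.0
```

View pics/k.png

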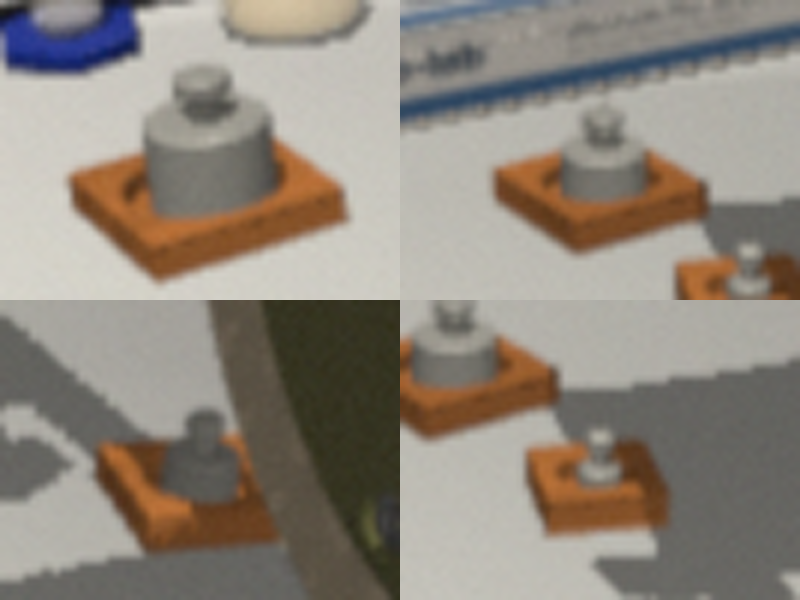

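All four weights stand upright in their recesses, at (205,150), (603,165), (203,465) and (600,465). The gripper is clear of everything.

```bash
python3 -c "
from bench import r
print(r.hand_in())"
```

```text
the job is handed in; nothing more can be done
None
```

All four weights are in their matching blocks, upright and released in the final picture; the stopper and vial were not touched, and I handed the job in at about 32 s, though the hand-in gave no verdict.

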